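# Close the fittings chest

### The arm

A 7-joint arm with a two-finger parallel gripper is mounted at the origin on the work surface. World frame = base frame: x ahead of the robot, y to its left, z up, the work surface at z = 0. Lengths are in m, angles in rad, forces in N, time in s.
With the tool pointing down it reaches from about 0.425 to 0.825 m from the base axis. Payload 3.6 kg.
Tool frame: the origin (TCP) lies where the fingers leave the gripper's body, on its centre line; the fingertips stand 73 mm ahead of it and the grasp point (between the pads) lies 54 mm ahead of it; z points along the fingers, y is the line along which they close (so a half turn about z gives the same grasp; the last joint's range is limited). The gripper opens to 85 mm and grips with 20 to 120 N. Pads are 22 mm wide; open, the fingers measure 114 mm over their backs; the gripper's body (76 mm by 85 mm) begins 54 mm behind the grasp point. The pads swing forward as they close: fully open they stand 13 mm farther back than shut.
Start: joints at [-1.337, 0.615, -0.013, 1.423, 0.008, 1.103, -0.04], TCP at [0.168, 0.628, 0.304] pointing down, gripper open.
Joint ranges: [-3.12, 3.12], [-0.3, 2.06], [-1.34, 1.32], [0.26, 2.42], [-1.36, 4.5], [0.01, 1.98], [-2.84, 2.84]. Speed limits (rad/s): [2.79, 2.79, 3.14, 3.14, 3.14, 3.14, 3.14].

### API

Orientations are given as a unit quaternion [x, y, z, w].
In Python, from station import arm, snapshot, camera_info, ticket gives the robot as it stands. Calls block until the motion is done:
- arm.movep(position, orientation): joint-space move of the TCP to a pose.
- arm.line_to(position, velocity=0.15, ori=None): straight line of the TCP; ori=None keeps the orientation; velocity is the mean speed in m/s.
- arm.move_j(angles): joint-space move.
- arm.move_gripper(opening, effort=None): opening from 0.0 (shut) to 1.0 (fully open); effort is the grip in N (None keeps the last); returns when the fingers have stopped.
- arm.pause(seconds).
- arm.ik(position, orientation): joint angles nearest the present ones, or None.
- snapshot(name): name is "scene" or "side" or "wrist"; returns the picture (384x512x3 uint8, blue, green, red); there is no depth.
- camera_info(name): a dict with "fx", "fy", "cx", "cy" (pixels), "dist_coeffs" ([k1, k2, p1, p2, k3] as OpenCV has them; the pictures are not rectified), "R" (3x3) and "t" (3): a world point X has camera coordinates R X + t; the wrist camera has in their place "T_tool_cam" (4x4, takes a point from camera to tool coordinates, whose origin is the TCP and whose axes are the flange's). Camera axes: x right, y down, z forward; pixel columns grow to the right and rows downward; lengths in m; the calibration is good to about 2 mm. A picture is of the moment at which its call begins: read the wrist's pose just before it. camera_info takes no time and is no camera call.
A pose or a line that the arm cannot do raises arm.MotionError and nothing moves.
- ticket.finish_job(): hands the job in; it is judged then, once.
Readings, each from a call of its own:
- arm.read_time(): time.
- arm.read_joint_positions(): joint angles.
- arm.read_dq(): joint speeds.
- arm.read_effort(): joint torques, N m.
- arm.read_tool_pos(): TCP position.
- arm.read_eef_rot(): TCP orientation.
- arm.read_ft_force(): force on the tool from outside, world axes, zero at the start.
- arm.read_wrist_torque(): the same for the moment, N m.
- arm.read_opening(): opening from 0.0 (shut) to 1.0 (fully open).
- arm.read_finger_force(): force on a finger pad.
Only numpy, scipy, OpenCV 4.12 (cv2) and the standard library are available. Lean on these libraries where they do the work, as an engineer would, in place of code of your own. Each camera call takes 0.05 s, during which the arm holds its last target. There are 200 camera calls.

### The job

Close the fittings chest for the night: first tip over the pipe nipple that stands too tall in it, so that it lies down inside the chest. Then break the folding lid stay by pushing its knee back towards the hinge until it has clearly folded, with the lid still standing up. Last, lower the lid gently until it is fully shut, never letting it drop, let go of it, and leave the other goods on the bench as they are.

Things in the scene. Friction and masses are not known exactly. Their poses are not given: they have to be found in the camera images.
- chest: Open dark steel chest, 270 (x) x 190 (y) x 95 mm high, walls and floor 4 mm, fixed. Origin: centre of its underside; -y points to the hinge side, z up. A 36 mm high divider at y = -36 mm parts off a rear row of fixed couplings (38 mm high); the front compartment (y -34 to +91, x -131 to +131 mm) holds only the nipple. The lid is hinged on the -y rim; the stay is outside the +x end.
- nipple: Steel pipe nipple (plain tube), 33 mm diameter, 125 mm long, 0.3 kg, loose, standing on the chest floor in the front compartment; its top is 34 mm above the rim, so the lid cannot shut over it. Origin: centre of its lower end face; z along its axis. Falling towards the farther end of the chest (+x or -x) it has room to lie down.
- lid_hinge (a point): Middle of the lid's hinge axis, on the chest's rim: chest frame (0, -95, 95) mm. The axis runs along chest x.
- lid (a joint): Lid angle, rad: 0 = standing open, 80 degrees up from shut, held by the stay; grows as it closes; 1.396 = fully shut, lying on the rim. The lid is a 6 mm dark steel sheet, 274 x 192 mm, 0.6 kg, with its ends 2 mm past the chest's. Hinge friction (0.4 N m) holds it while steep, but from about 0.4 rad onwards it may fall shut by itself if not held.
- lid_bar (a point): Middle of the round bar handle beyond the lid's free edge: steel, 12 mm diameter, 162 mm long, parallel to the hinge (chest x), on two arms 75 mm either side of this point. 240 mm from the hinge axis, 42 mm clear of the lid's edge. Open: 237 mm above the rim, nearly over the hinge; shut: 3 mm above the rim, 50 mm out from the chest's front wall. It can turn in a grip.
- stay_knee (a joint): Bend of the stay's knee, rad: 0 = locked (bowed 0.1 rad to the front, on its stop; the lid cannot be lowered); 0.1 = dead straight; grows as the knee is pushed back towards the hinge (chest -y) and the stay folds; about 2.9 with the lid shut. Takes some 2 to 10 N at the pin. Friction keeps it where it is left while the lid stands steep.
- knee_pin (a point): Point on the axis of the knee's thumb pin (steel, 12 mm diameter, sticking out along chest +x), 18 mm from its free end, 34 mm out from the stay. Locked: chest (183, -33, 134) mm. The two stay links (74 mm between pivots, 14 mm wide, 14 mm outside the chest's end) run from chest y +5, z 70 mm up to the knee and on, sloping back, to the lid 100 mm from the hinge. Free space in front (chest +y) and above.
- coupling: Bystander: steel pipe coupling standing on the bench, 52 mm diameter, 50 mm high. Origin: centre of its underside.
- flange: Bystander: dark pipe flange lying on the bench, 90 mm diameter, 30 mm high. Origin: centre of its underside.
- carton: Bystander: open cardboard carton, 150 x 110 x 80 mm, on the bench beyond the hinge side. Origin: centre of its underside.
Things that resemble listed ones, but are neither listed nor needed, are in the scene too. What is meant by the nipple is not green or orange, and is the larger of those in its own colour.

How it is judged:
On the way, in this order (a step that is already met when the one before it is completed fails the run):
1. the nipple lies down in the chest while the lid still stands locked open (angle between nipple's own z axis and vertical above 1.35 rad and z of nipple in the frame of chest below 0.05 m and value of joint stay_knee below 0.1 rad), for 0.1 s.
2. the knee is broken (bent more than 0.3 rad) while the lid still stands up (closed by less than 0.7 rad) (value of joint stay_knee above 0.3 rad and value of joint lid below 0.7 rad), for 0.1 s.
3. the lid is fully shut (value of joint lid above 1.37 rad), for 0.2 s.
At the end, for the whole second after the job is handed in: The lid is shut to within 0.026 rad (6 mm at the bar), the nipple lies at rest (within 0.22 rad of level) inside the chest, and coupling, flange and carton are within 30 mm of where they stood (value of joint lid above 1.37 rad and angle between nipple's own z axis and vertical above 1.35 rad and z of nipple in the frame of chest between 0 and 0.08 m and x of nipple in the frame of chest between -0.135 and 0.135 m and y of nipple in the frame of chest between -0.095 and 0.095 m and linear speed of nipple below 0.05 m/s and distance of each of coupling, flange, carton from where it was at the start of the episode below 0.03 m); the robot touches nothing.
It fails at once if the lid drops or slams: it closes faster than 2.5 rad/s (0.6 m/s at the bar) (velocity of joint lid above 2.5 rad/s).
It fails at once if a bystander is knocked more than 30 mm from its place (distance of any of coupling, flange, carton from where it was at the start of the episode above 0.03 m).
It also fails if it takes over 70 s, if anything falls off the work surface, if the arm or the gripper's body presses on something with over 40 N, if the wrist force passes 120 N, or if a joint passes its speed limit or range.

## Working session

There is one attempt and no reset: what is moved stays moved. The work goes in short steps, each a Python script; the robot and the scene stay as the last script left them, time stands still between calls to the robot, and variables do not carry over. Pictures are saved under pics/ and viewed, at most 12 in all, crops included, and the job is handed in when it is done.

```bash
ls; mkdir -p pics; python3 - <<'E'
from station import arm, snapshot, camera_info
import cv2,numpy as np
for n in("scene","side"):
    i=snapshot(n);cv2.imwrite(f"pics/{n}0.png",i)
    c=camera_info(n);print(n,{k:np.round(v,4).tolist() for k,v in c.items()})
print({k:np.round(v,4).tolist() for k,v in camera_info("wrist").items()})
a=cv2.imread("pics/scene0.png");cv2.imwrite("pics/scene0b.png",cv2.resize(a,(800,600),interpolation=cv2.INTER_CUBIC))
a=cv2.imread("pics/side0.png");cv2.imwrite("pics/side0b.png",cv2.resize(a,(800,600),interpolation=cv2.INTER_CUBIC))
print(arm.read_tool_pos(),arm.read_eef_rot(),arm.read_time())
E
```

```text
pics
scene {'fx': 459.6056, 'fy': 459.6056, 'cx': 254.1878, 'cy': 190.2125, 'dist_coeffs': [-0.1383, 0.0, 0.0, 0.0, 0.0], 'R': [[-0.3475, 0.9376, -0.0111], [0.5344, 0.1883, -0.824], [-0.7705, -0.2922, -0.5665]], 't': [0.1827, -0.1184, 2.0101]}
side {'fx': 469.0975, 'fy': 469.0975, 'cx': 263.5838, 'cy': 191.1364, 'dist_coeffs': [-0.0646, 0.0, 0.0, 0.0, 0.0], 'R': [[-0.8596, -0.5109, 0.0056], [-0.3061, 0.5062, -0.8063], [0.4091, -0.6948, -0.5915]], 't': [0.4197, 0.3273, 1.5392]}
{'fx': 301.9849, 'fy': 301.9849, 'cx': 257.127, 'cy': 195.9342, 'dist_coeffs': [-0.0696, 0.0, 0.0, 0.0, 0.0], 'T_tool_cam': [[-0.0004, -0.9553, -0.2958, 0.0743], [1.0, -0.0004, 0.0002, 0.0014], [-0.0003, -0.2958, 0.9553, -0.0692], [0.0, 0.0, 0.0, 1.0]]}
[0.16744875 0.62750829 0.30284217] [ 1.29984713e-01  9.91515293e-01 -1.17387187e-03 -1.40294595e-04] 0.1
```

View pics/scene0b.png

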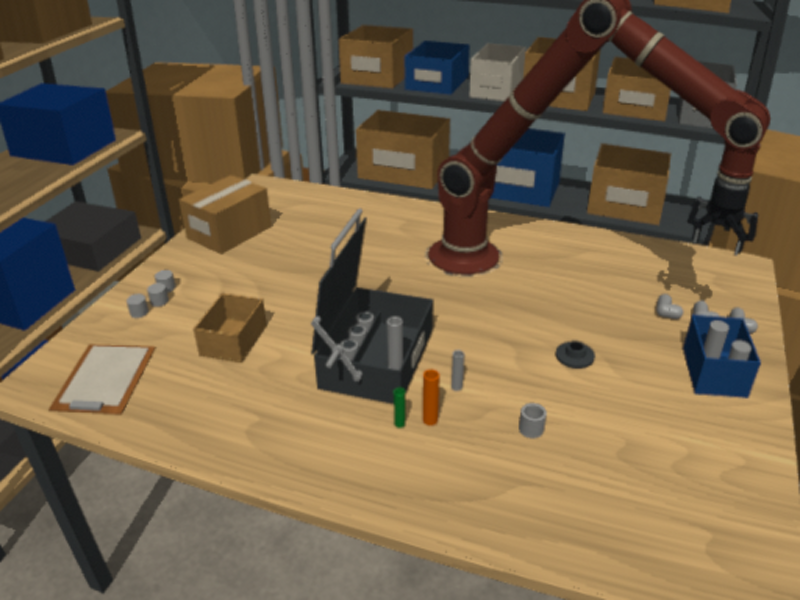

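View pics/side0b.png

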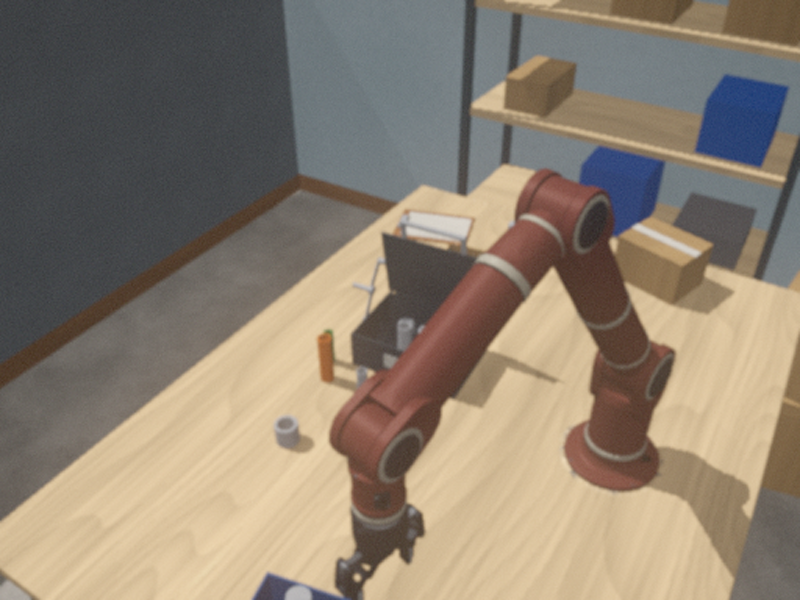

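Scene (800×600 view): the chest is at (375,340), lid up on the left, stay knee and pin at about (345,355). Nipple candidates are all grey pipes: the one in the chest (395,345), a smaller one on the bench (457,370), and pieces in the blue bin (717,340). Green (399,408) and orange (431,397) are excluded. The one in the chest fits because it is grey, the larger, and stands in the chest. I'll confirm with an enlarged crop.

```bash
cat > h.py <<'E'
from station import arm, snapshot, camera_info, ticket
import cv2,numpy as np
from scipy.spatial.transform import Rotation as R
def cam(n,pose=None):
    c=camera_info(n);K=np.array([[c["fx"],0,c["cx"]],[0,c["fy"],c["cy"]],[0,0,1]]);d=np.array(c["dist_coeffs"])
    if n=="wrist":
        T=np.eye(4);T[:3,:3]=R.from_quat(pose[1]).as_matrix();T[:3,3]=pose[0]
        M=np.linalg.inv(T@np.array(c["T_tool_cam"]));return K,d,M[:3,:3],M[:3,3]
    return K,d,np.array(c["R"]),np.array(c["t"])
def ray(c,uv):
    K,d,Rm,t=c;p=cv2.undistortPoints(np.array([[uv]],float),K,d)[0,0]
    v=Rm.T@np.r_[p,1];return -Rm.T@t,v/np.linalg.norm(v)
def onz(c,uv,z): o,v=ray(c,uv);return o+v*(z-o[2])/v[2]
def tri(c1,u1,c2,u2):
    o1,v1=ray(c1,u1);o2,v2=ray(c2,u2)
    s=np.linalg.lstsq(np.c_[v1,-v2],o2-o1,rcond=None)[0]
    a,b=o1+v1*s[0],o2+v2*s[1];return (a+b)/2,np.linalg.norm(a-b)
def proj(c,X): return cv2.projectPoints(np.array(X,float).reshape(-1,3),cv2.Rodrigues(c[2])[0],c[3],c[0],c[1])[0][:,0]
E
python3 - <<'E'
from h import *
np.set_printoptions(precision=3,suppress=True)
S,D=cam("scene"),cam("side");k=.64
for n,p,z in[("rim +x+y",(402,368),.095),("rim -x+y",(433,298),.095),("bot +x+y",(393,399),0),("bot +x-y",(319,388),0),("flange",(575,360),0),("coup",(532,432),0),("carton",(232,350),0),("small",(457,388),0),("orange",(431,422),0),("green",(400,425),0),("nip top",(395,322),.129)]: print(n,onz(S,np.array(p)*k,z))
print("bar",tri(S,np.array((360,213))*k,D,np.array((465,238))*k),tri(S,np.array((333,245))*k,D,np.array((401,222))*k))
print("nip top",tri(S,np.array((395,322))*k,D,np.array((406,322))*k))
print("pin end",tri(S,np.array((357,377))*k,D,np.array((356,287))*k))
a=cv2.imread("pics/scene0.png")[130:275,190:305];b=cv2.imread("pics/side0.png")[125:255,210:325]
f=lambda x:cv2.resize(x,(395,int(395*x.shape[0]/x.shape[1])),interpolation=cv2.INTER_CUBIC)
a,b=f(a),f(b);h=max(len(a),len(b));o=np.zeros((h,800,3),np.uint8);o[:len(a),:395]=a;o[:len(b),405:]=b;cv2.imwrite("pics/crop.png",o);print(o.shape)
E
```

```text
rim +x+y [0.622 0.047 0.095]
rim -x+y [0.361 0.029 0.095]
bot +x+y [0.619 0.025 0.   ]
bot +x-y [ 0.64  -0.139  0.   ]
flange [0.359 0.372 0.   ]
coup [0.618 0.325 0.   ]
carton [ 0.59  -0.389  0.   ]
small [0.54  0.143 0.   ]
orange [0.658 0.123 0.   ]
green [0.687 0.066 0.   ]
nip top [ 0.522 -0.005  0.129]
bar (array([ 0.428, -0.119,  0.329]), np.float64(0.007850183669145118)) (array([ 0.583, -0.108,  0.333]), np.float64(0.002030685629074181))
nip top (array([ 0.516, -0.011,  0.13 ]), np.float64(0.013000631259567534))
pin end (array([ 0.689, -0.04 ,  0.128]), np.float64(0.05313799207427972))
(498, 800, 3)
```

View pics/crop.png

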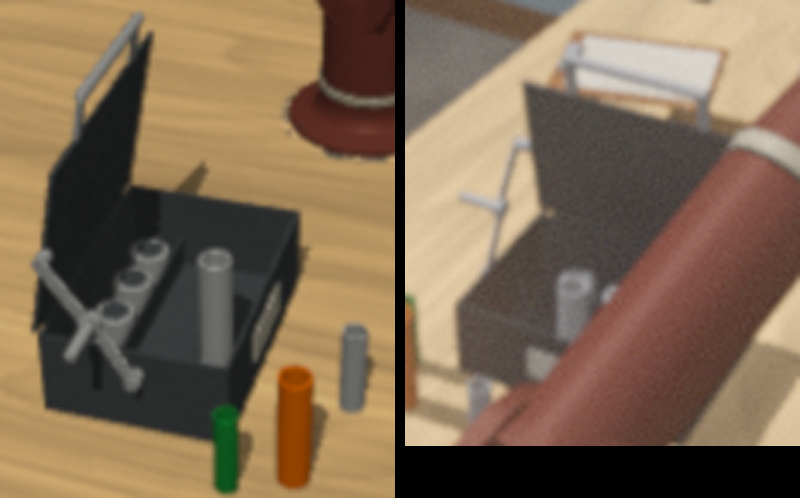

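The crop confirms it: the grey nipple stands in the chest with its open top at crop (215,258), larger than the bench one at (352,365). Next is a closer look with the wrist camera from two places.

```bash
cat >> h.py <<'E'
np.set_printoptions(precision=4,suppress=True)
def quat(yaw,tilt=0):
    # tool down, tool y along chest +x when tilt=0
    M=R.from_euler('z',yaw)*R.from_matrix(np.array([[0,1,0],[1,0,0],[0,0,-1]],float).T)
    return M
E
python3 - <<'E'
from h import *
q=R.from_matrix(np.array([[0,1,0],[1,0,0],[0,0,-1.]])).as_quat()
for n,p in(("a",[.53,.15,.42]),("b",[.58,.05,.44])):
    arm.movep(p,q)
    P=arm.read_tool_pos(),arm.read_eef_rot();i=snapshot("wrist")
    np.savez(f"pics/w{n}.npz",p=P[0],q=P[1]);cv2.imwrite(f"pics/w{n}.png",i)
    cv2.imwrite(f"pics/w{n}b.png",cv2.resize(i,(800,600),interpolation=cv2.INTER_CUBIC));print(P,arm.read_time())
E
```

```text
(array([0.5297, 0.1518, 0.4195]), array([ 0.706 ,  0.7082, -0.0002, -0.0006])) 2.3333
(array([0.5803, 0.0496, 0.4398]), array([ 0.7075,  0.7067,  0.0001, -0.0002])) 2.9083
```

View pics/wab.png

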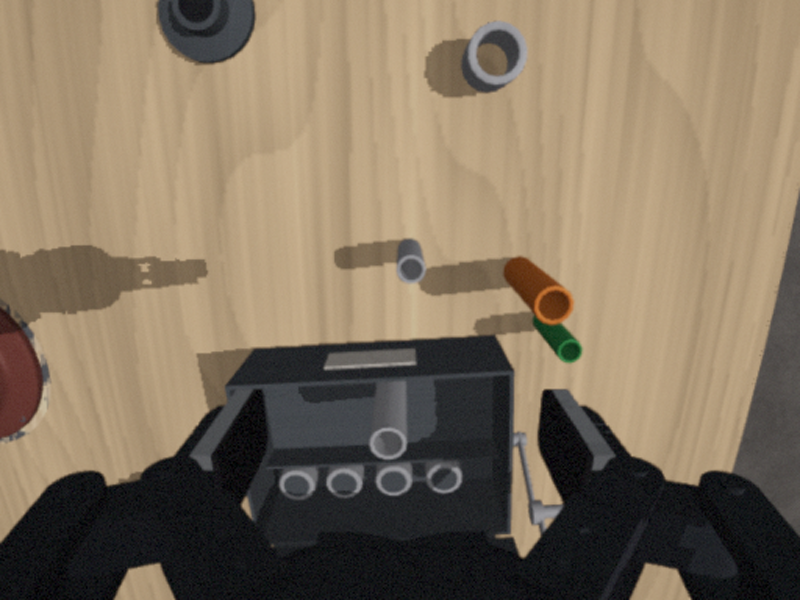

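View pics/wbb.png

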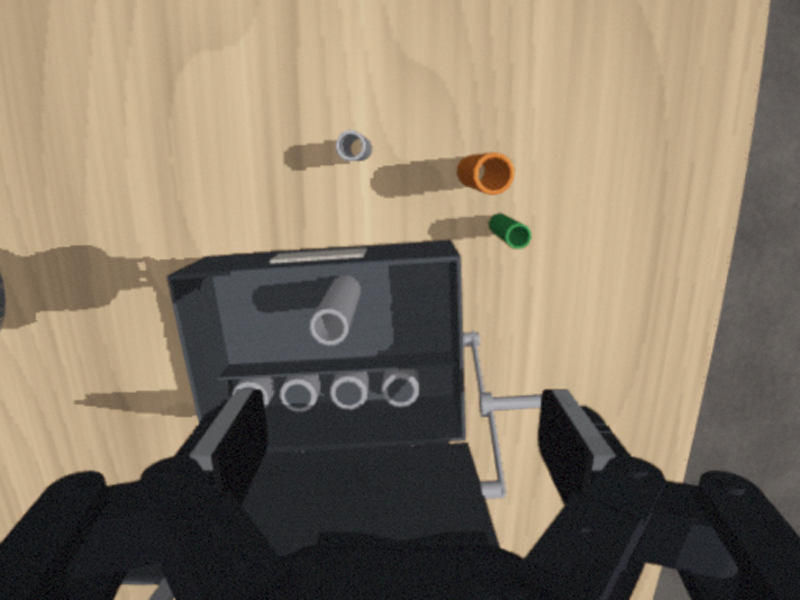

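View a shows the front rim corners at (229,386) and (512,374) and the nipple top at (388,443). View b shows the same corners at (170,275) and (460,261), the rear +x corner at (465,440), the nipple top at (329,325), and the pin from (487,404) out to (542,401). Next I triangulate these.

```bash
python3 - <<'E'
from h import *
k=.64;C={}
for n in "ab":
    z=np.load(f"pics/w{n}.npz");C[n]=cam("wrist",(z["p"],z["q"]))
S,D=cam("scene"),cam("side")
A=lambda p:np.array(p)*k
for n,a,b in[("rim-x",(229,386),(170,275)),("rim+x",(512,374),(460,261)),("nip",(388,443),(329,325)),("knee",(537,512),(487,404))]:
    print(n,tri(C["a"],A(a),C["b"],A(b)))
print("rear+x on z",onz(C["b"],A((465,440)),.095))
for n,a,b in[("rim-x",(229,386),(170,275)),("rim+x",(512,374),(460,261))]:
    print(n,onz(C["a"],A(a),.095),onz(C["b"],A(b),.095))
for n,a,b in[("nip",(388,443),(329,325))]:
    print(n,onz(C["a"],A(a),.129),onz(C["b"],A(b),.129))
px=lambda x,y:(190+x*115/395,130+y*115/395)
py=lambda x,y:(210+(x-405)*115/395,125+y*115/395)
print("pin end",tri(S,px(73,354),D,py(464,198)),"knee",tri(S,px(93,324),D,py(502,206)))
print("pin end w/ b ray at z.134",onz(C["b"],A((542,401)),.134))
print("bar",tri(S,px(138,20),D,py(700,92)),tri(S,px(80,95),D,py(572,58)))
# hypothesised chest pose
f1=.5*(onz(C["a"],A((229,386)),.095)+onz(C["b"],A((170,275)),.095));f2=.5*(onz(C["a"],A((512,374)),.095)+onz(C["b"],A((460,261)),.095))
yaw=np.arctan2(*(f2-f1)[1::-1]);Z=R.from_euler('z',yaw).as_matrix();c=(f1+f2)/2-Z@[0,.095,.095]
print("len",np.linalg.norm(f2-f1),"yaw",yaw,"c",c)
for n,X in[("pin",(.183,-.033,.134)),("pinend",(.201,-.033,.134)),("bar-",(-.081,-.0562,.332)),("bar+",(.081,-.0562,.332)),("rear+x",(.135,-.095,.095))]:
    W=c+Z@X;print(n,W,"scene",(proj(S,W)[0]-(190,130))*395/115,"side",(proj(D,W)[0]-(210,125))*395/115+(405,0),"b",proj(C["b"],W)[0]/k)
E
```

```text
rim-x (array([0.3703, 0.0288, 0.0962]), np.float64(0.000408734361963695))
rim+x (array([0.6344, 0.039 , 0.0886]), np.float64(0.0005498656555163138))
nip (array([ 0.5196, -0.0073,  0.1314]), np.float64(0.0006317454596535959))
knee (array([ 0.6579, -0.082 ,  0.1329]), np.float64(0.00028803497570635263))
rear+x on z [ 0.6456 -0.1439  0.095 ]
rim-x [0.3701 0.0284 0.095 ] [0.3695 0.0285 0.095 ]
rim+x [0.6325 0.0419 0.095 ] [0.6338 0.0404 0.095 ]
nip [ 0.5192 -0.0091  0.129 ] [ 0.5195 -0.008   0.129 ]
pin end (array([ 0.6984, -0.0771,  0.1316]), np.float64(0.0022869309545746476)) knee (array([ 0.6515, -0.0801,  0.1331]), np.float64(0.008193405037187945))
pin end w/ b ray at z.134 [ 0.7072 -0.0788  0.134 ]
bar (array([ 0.433 , -0.117 ,  0.3321]), np.float64(0.004941052237628933)) (array([ 0.5786, -0.1119,  0.3297]), np.float64(0.0044147265692788635))
len 0.26366848107273 yaw 0.04830799157682332 c [ 0.5061 -0.0601 -0.    ]
pin [ 0.6904 -0.0842  0.134 ] scene [ 68.563  343.9591] side [472.795  196.0547] b [522.9892 406.5766]
pinend [ 0.7084 -0.0834  0.134 ] scene [ 61.0424 356.1732] side [459.0748 191.6619] b [542.867  405.5199]
bar- [ 0.4279 -0.1202  0.332 ] scene [135.6702  15.0689] side [704.865   94.2281] b [122.4207 639.4321]
bar+ [ 0.5897 -0.1123  0.332 ] scene [72.9264 96.5103] side [562.0254  54.9364] b [417.278  639.1001]
rear+x [ 0.6455 -0.1485  0.095 ] scene [ 29.9827 332.8173] side [537.897  207.9208] b [464.6611 443.8891]
```

Everything agrees: chest at about (0.505, −0.057), yaw 0.045, and the nipple at chest (0.017, 0.048), so it has to fall towards −x. Now tip it.

```bash
cat >> h.py <<'E'
yaw=.045;c0=np.array([.505,-.057,0]);Z=R.from_euler('z',yaw).as_matrix()
W=lambda *X:c0+Z@np.array(X)
Q0=Z@np.array([[0,1,0],[1,0,0],[0,0,-1.]])
def Q(tilt=0): return R.from_matrix(Z@R.from_euler('y',tilt).as_matrix()@Z.T@Q0).as_quat() # +tilt about chest y: fingers lean to -x
def st(): print("t",arm.read_time(),"p",arm.read_tool_pos(),"F",arm.read_ft_force())
E
python3 - <<'E'
from h import *
nx,ny=.0167,.048
arm.move_gripper(0)
arm.movep(W(nx+.042,ny,.26),Q())
arm.line_to(W(nx+.042,ny,.175),.12); st()
arm.line_to(W(nx+.02,ny,.175),.05); st()
arm.line_to(W(nx-.03,ny,.175),.06); st()
arm.pause(.5)
arm.line_to(W(nx+.03,ny+.05,.30),.2)
arm.movep([.58,.05,.44],Q()); st()
i=snapshot("wrist");P=arm.read_tool_pos(),arm.read_eef_rot();np.savez("pics/wc.npz",p=P[0],q=P[1])
cv2.imwrite("pics/wc.png",i);cv2.imwrite("pics/wcb.png",i[100:330,60:400])
E
```

```text
t 5.3167 p [ 0.5622 -0.0065  0.1759] F [ 0.2718  0.0223 -0.165 ]
t 5.9083 p [ 0.5396 -0.0074  0.1752] F [ 0.431  -1.1995 -0.7177]
t 6.8917 p [ 0.4901 -0.0096  0.1751] F [ 0.72    0.1212 -0.243 ]
t 8.9083 p [0.5795 0.0495 0.439 ] F [-0.7562  0.1777 -0.776 ]
```

View pics/wcb.png

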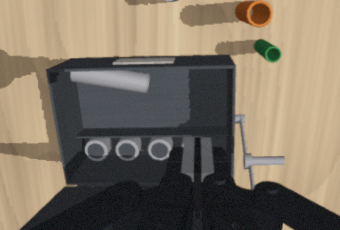

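The nipple has fallen towards −x and lies along the front wall, crop (72,74)–(150,82). I'll check that it's level before going on.

```bash
python3 - <<'E'
from h import *
z=np.load("pics/wc.npz");C=cam("wrist",(z["p"],z["q"]))
for uv in((131,173),(210,183)):
    for h in(.02,.05): print(uv,h,Z.T@(onz(C,uv,h)-c0))
i=cv2.imread("pics/wc.png")[150:215,110:235];j=snapshot("scene");cv2.imwrite("pics/sc1.png",j);j=j[175:265,190:290]
a=cv2.resize(i,(400,208),interpolation=cv2.INTER_CUBIC);b=cv2.resize(j,(400,360),interpolation=cv2.INTER_CUBIC)
o=np.zeros((360,800,3),np.uint8);o[:208,:400]=a;o[:,400:]=b;o=cv2.convertScaleAbs(o,alpha=1.6);cv2.imwrite("pics/d.png",o)
E
```

```text
(131, 173) 0.02 [-0.1323  0.0693  0.02  ]
(131, 173) 0.05 [-0.1192  0.0761  0.05  ]
(210, 183) 0.02 [0.0001 0.0517 0.02  ]
(210, 183) 0.05 [0.005  0.0596 0.05  ]
```

View pics/d.png

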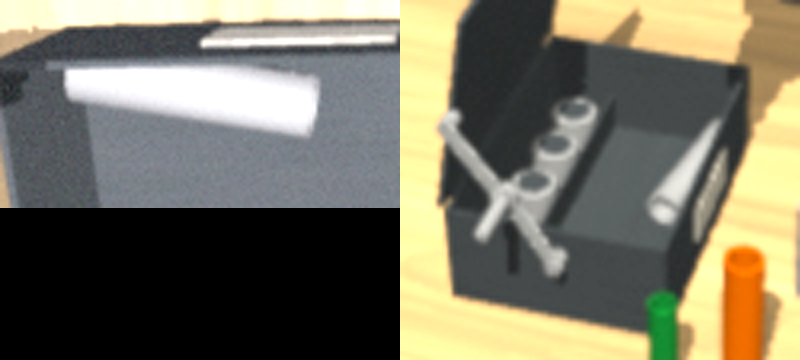

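The nipple is flat: the position of its left end against the wall puts its top at about 35 mm. Now break the knee with the tilted, closed fingers.

```bash
python3 - <<'E'
from h import *
t=.45;q=Q(t);off=.073*np.array([np.sin(t),0,np.cos(t)])
T=lambda x,y,z:W(*(np.array([x,y,z])+off))
arm.movep(T(.187,.03,.25),q); st()
arm.line_to(T(.187,.03,.118),.15); st()
y=-.012;arm.line_to(T(.187,y,.118),.1);st()
for s in np.arange(.004,.041,.004):
    arm.line_to(T(.187,y-.83*s,.118-.556*s),.06); print(s,arm.read_ft_force(),arm.read_tool_pos()[1])
i=snapshot("scene");cv2.imwrite("pics/sc2.png",i);j=snapshot("side");cv2.imwrite("pics/sd2.png",j)
cv2.imwrite("pics/e.png",np.hstack([cv2.resize(i[120:270,190:320],(390,450),interpolation=cv2.INTER_CUBIC),cv2.resize(j[110:260,200:330],(390,450),interpolation=cv2.INTER_CUBIC)]));st()
E
```

```text
t 9.7667 p [ 0.7221 -0.0169  0.316 ] F [-0.3821 -0.0867  1.1192]
t 10.8 p [ 0.7227 -0.0171  0.1856] F [-0.0301 -0.092  -0.5399]
t 11.3667 p [ 0.724  -0.0602  0.1837] F [-0.2577  0.3196  0.3278]
0.004 [-0.0015 -0.0574  0.2588] -0.062316808569756375
0.008 [-0.0909  0.2484 -0.7491] -0.06559991157892621
0.012 [ 0.5236  1.8322 -1.0677] -0.06881804975878376
0.016 [ 1.1626  4.4938 -1.3197] -0.0717315622858956
0.02 [ 1.4521  4.6136 -2.8759] -0.07437868802023324
0.024 [ 0.8848  6.047  -2.5246] -0.07665924518868482
0.028 [ 0.9506  7.9879 -4.0219] -0.07888566723943383
0.032 [ 0.6856 10.0145 -3.943 ] -0.08093319915501165
0.036000000000000004 [-0.1527 10.5729 -4.2073] -0.08287717245635697
0.04000000000000001 [-0.9751 13.1938 -4.4742] -0.08472320253534749
t 13.9667 p [ 0.7256 -0.0847  0.1595] F [-1.7197 13.8146 -4.735 ]
```

View pics/e.png

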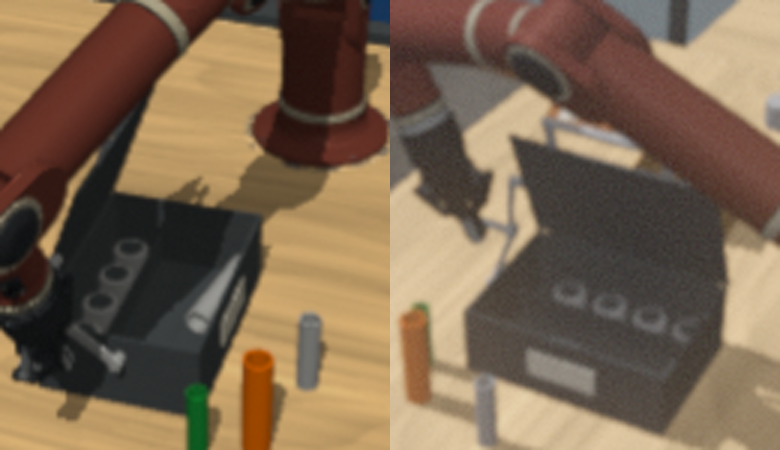

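The stay has bent: in the side view the knee (513,232) now sits behind the line from (513,182) to (500,272). I'll push further for a clear fold, then back off and look.

```bash
python3 - <<'E'
from h import *
t=.45;q=Q(t);off=.073*np.array([np.sin(t),0,np.cos(t)])
T=lambda x,y,z:W(*(np.array([x,y,z])+off))
y=-.012-.83*.04;z=.118-.556*.04
for s in np.arange(.004,.025,.004):
    arm.line_to(T(.187,y-.92*s,z-.4*s),.06); F=arm.read_ft_force();print(s,F,arm.read_tool_pos())
    if np.linalg.norm(F)>25: break
arm.line_to(T(.187,.04,.12),.15)
arm.line_to(T(.187,.05,.28),.2)
arm.movep([.58,.13,.46],Q()); st()
i=snapshot("scene");cv2.imwrite("pics/sc3.png",i);j=snapshot("side");cv2.imwrite("pics/sd3.png",j);w=snapshot("wrist")
P=arm.read_tool_pos(),arm.read_eef_rot();np.savez("pics/wd.npz",p=P[0],q=P[1]);cv2.imwrite("pics/wd.png",w)
cv2.imwrite("pics/f.png",np.hstack([cv2.resize(i[120:270,190:320],(390,450),interpolation=cv2.INTER_CUBIC),cv2.resize(j[110:260,200:330],(390,450),interpolation=cv2.INTER_CUBIC)]))
E
```

```text
0.004 [-1.8183 15.846  -5.9708] [ 0.7257 -0.0864  0.1574]
0.008 [-2.2101 18.9631 -5.5787] [ 0.7258 -0.0879  0.1553]
0.012 [-1.9534 21.1213 -6.7073] [ 0.7259 -0.0894  0.1531]
0.016 [-3.7241 24.6568 -7.4917] [ 0.726  -0.0908  0.1509]Traceback (most recent call last):
  File "<stdin>", line 9, in <module>
station.MotionError: the arm cannot follow that straight line within its joint ranges
```

```bash
python3 - <<'E'
from h import *
print(arm.read_joint_positions())
p=arm.read_tool_pos()
for d in([0,.03,.01],[0,.05,.03],[0,.03,0],[0,.02,.005]):
    try: arm.line_to(p+d,.1);print("ok",d);break
    except arm.MotionError as e: print(d,e)
p=arm.read_tool_pos();arm.line_to(p+[0,.0,.13],.2)
arm.movep([.58,.13,.46],Q()); st()
i=snapshot("scene");cv2.imwrite("pics/sc3.png",i);j=snapshot("side");cv2.imwrite("pics/sd3.png",j);w=snapshot("wrist")
P=arm.read_tool_pos(),arm.read_eef_rot();np.savez("pics/wd.npz",p=P[0],q=P[1]);cv2.imwrite("pics/wd.png",w)
cv2.imwrite("pics/f.png",np.hstack([cv2.resize(i[120:270,190:320],(390,450),interpolation=cv2.INTER_CUBIC),cv2.resize(j[110:260,200:330],(390,450),interpolation=cv2.INTER_CUBIC)]))
E
```

```text
[-0.1904  1.0842  0.4944  0.9085 -0.3445  1.6753  0.2456]
ok [0, 0.03, 0.01]
t 17.8917 p [0.5802 0.1298 0.4584] F [-0.4377 -0.4799 -0.1715]
```

View pics/f.png

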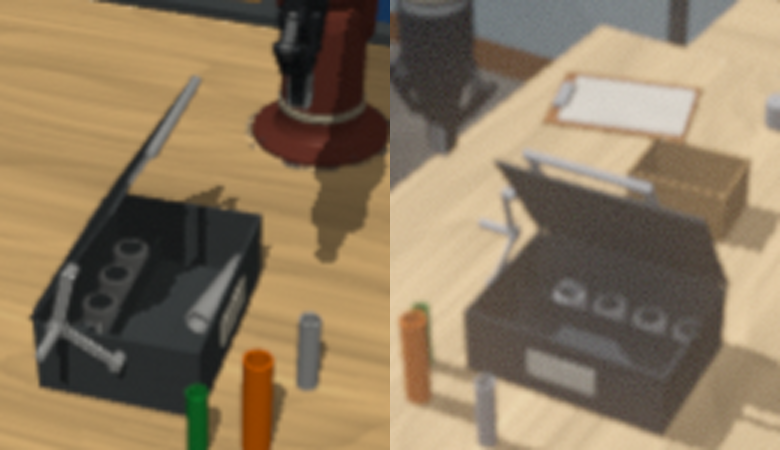

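The knee is clearly folded and the lid stands tilted forward. Bar ends in the crop: scene (197,80) and (152,155), side (650,188) and (528,156). I'll triangulate the bar.

```bash
python3 - <<'E'
from h import *
S,D=cam("scene"),cam("side")
s=lambda x,y:(190+x/3,120+y/3);d=lambda x,y:(200+(x-390)/3,110+y/3)
for a,b in(((197,80),(650,188)),((152,155),(528,156))):
    p,e=tri(S,s(*a),D,d(*b));X=Z.T@(p-c0);v=X[1:]-[-.095,.095];print(X,e,np.hypot(*v),"lid",np.radians(80.7)-np.arctan2(v[1],v[0]))
i=snapshot("scene");print("moved?",cv2.absdiff(i,cv2.imread("pics/sc3.png"))[130:260,190:290].mean())
q=Q();
for a in np.linspace(.2,1.41,8):
    e=np.radians(80.7)-a;p=W(-.03,-.095+.24*np.cos(e),.095+.24*np.sin(e)+.054);print(a,p,arm.ik(p,q))
print(arm.ik(W(-.03,-.095+.24*np.cos(1.1),.095+.24*np.sin(1.1)+.054+.05),q))
E
```

```text
[-0.0827  0.0294  0.3   ] 0.004379181035653636 0.23975427521736478 lid 0.3831209912473106
[0.0722 0.0304 0.2951] 0.003853662861432827 0.23619052645192162 lid 0.39750418052727854
moved? 0.5754871794871795
0.2 [ 0.4755 -0.0683  0.3734] [-0.3735  0.3234  0.6422  1.7996 -0.2164  1.0896  0.3898]
0.3728571428571429 [ 0.4738 -0.031   0.3554] [-0.4404  0.3303  0.6259  1.8435 -0.2224  1.0381  0.3187]
0.5457142857142857 [0.4723 0.0027 0.3313] [-0.4946  0.3519  0.6071  1.8886 -0.2401  0.9737  0.265 ]
0.7185714285714286 [0.471  0.0317 0.3018] [-0.5331  0.3871  0.5838  1.9336 -0.2693  0.8981  0.2313]
0.8914285714285715 [0.4699 0.0552 0.2676] [-0.5536  0.4342  0.5535  1.9772 -0.3094  0.813   0.2187]
1.0642857142857143 [0.4691 0.0724 0.23  ] [-0.5532  0.4903  0.5115  2.018  -0.3571  0.7201  0.225 ]
1.237142857142857 [0.4687 0.083  0.1899] [-0.5342  0.5537  0.4604  2.0546 -0.4125  0.6221  0.2517]
1.41 [0.4685 0.0865 0.1486] [-0.4967  0.6221  0.4     2.0857 -0.4735  0.5209  0.2974]
[-0.4362  0.2795  0.6455  1.7361 -0.18    1.1858  0.3036]
```

The lid is at 0.39 rad and the measured radius of 0.238 m matches the 0.240 given. Now grip the bar from above with the fingers closing along chest y and take the lid along the arc.

```bash
cat >> h.py <<'E'
G=.056;XB=-.03
def bp(a,dz=0):
    e=np.radians(80.7)-a;return W(XB,-.095+.24*np.cos(e),.095+.24*np.sin(e)+G+dz)
def Qb(s): return R.from_matrix(Z@np.array([[s,0,0],[0,-s,0],[0,0,-1.]])).as_quat()
E
python3 - <<'E'
from h import *
best=None
for s in(1,-1):
    J=[arm.ik(p,Qb(s)) for p in(bp(.39,.07),bp(.39),bp(.8),bp(1.2),bp(1.42))];ok=all(j is not None for j in J)
    print(s,ok,[np.round(j,2) for j in J if j is not None])
    if ok and best is None or ok and abs(J[0][6])<best[1]: best=(s,abs(J[0][6]))
s=best[0];print("use",s)
arm.move_gripper(.5,40)
arm.movep(bp(.39,.08),Qb(s));st()
arm.line_to(bp(.39,.0),.1);st()
arm.move_gripper(0);print("open",arm.read_opening(),"ff",arm.read_finger_force());st()
w=snapshot("side");cv2.imwrite("pics/sd4.png",w)
E
```

```text
1 True [array([-0.71,  0.34,  1.02,  1.72, -0.31,  1.25, -1.15]), array([-0.67,  0.41,  0.98,  1.85, -0.39,  1.09, -1.06]), array([-0.76,  0.49,  0.92,  1.96, -0.49,  0.93, -1.12]), array([-0.73,  0.62,  0.79,  2.05, -0.65,  0.74, -1.06]), array([-0.67,  0.69,  0.69,  2.09, -0.76,  0.63, -0.98])]
-1 True [array([-0.21,  0.24,  0.29,  1.71, -0.07,  1.21,  1.71]), array([-0.19,  0.29,  0.26,  1.84, -0.09,  1.02,  1.73]), array([-0.29,  0.37,  0.21,  1.94, -0.1 ,  0.84,  1.59]), array([-0.33,  0.5 ,  0.16,  2.04, -0.14,  0.61,  1.54]), array([-0.32,  0.59,  0.13,  2.08, -0.16,  0.48,  1.55])]
use 1
t 19.6583 p [ 0.4742 -0.0266  0.4355] F [-0.2771  0.162   1.0649]
t 20.6083 p [ 0.4741 -0.0277  0.3559] F [-0.2025  0.505   0.1455]
open 0.1216424645644889 ff 38.93770158290863
t 20.9917 p [ 0.4738 -0.0277  0.3558] F [-1.2765 -1.0671  2.1505]
```

The bar is gripped (opening of about 10–12 mm, 39 N). Now lower the lid.

```bash
python3 - <<'E'
from h import *
for a in np.r_[np.arange(.46,1.36,.075),1.396,1.42]:
    arm.line_to(bp(a),.06 if a<1.3 else .04);F=arm.read_ft_force();p=arm.read_tool_pos()
    print(round(a,3),F,p-bp(a),round(arm.read_opening(),3))
    if np.linalg.norm(F)>45: print("stop");break
st()
i=snapshot("scene");cv2.imwrite("pics/sc5.png",i);j=snapshot("side");cv2.imwrite("pics/sd5.png",j)
cv2.imwrite("pics/g.png",np.hstack([cv2.resize(i[120:270,190:320],(390,450),interpolation=cv2.INTER_CUBIC),cv2.resize(j[110:260,200:330],(390,450),interpolation=cv2.INTER_CUBIC)]))
E
```

```text
0.46 [ 1.5526  2.6847 -3.8253] [-0.0001  0.0015 -0.001 ] 0.122
0.535 [ 0.7745  0.9622 -3.3673] [-0.0003  0.0006 -0.0007] 0.125
0.61 [-0.0504 -0.8756 -4.7879] [-0.0004  0.0002 -0.0009] 0.119
0.685 [-0.7837 -3.4608 -7.3513] [-0.0005 -0.0001 -0.0009] 0.12
0.76 [-1.9835 -4.1555 -7.1399] [-0.0007 -0.0004 -0.0005] 0.123
0.835 [-2.7037 -4.5541 -6.6357] [-0.0008 -0.0005 -0.0005] 0.118
0.91 [-3.4222 -5.8704 -6.3741] [-0.001  -0.0006 -0.0005] 0.117
0.985 [-2.7485 -5.6771 -4.9509] [-0.0011 -0.0007 -0.0005] 0.122
1.06 [-4.5848 -5.9091 -4.5148] [-0.0012 -0.0009 -0.0005] 0.12
1.135 [-3.7237 -6.7992 -4.9851] [-0.0012 -0.0011 -0.0005] 0.121
1.21 [-4.6736 -6.975  -5.3328] [-0.0013 -0.0014 -0.0005] 0.12
1.285 [-4.0417 -6.8786 -5.58  ] [-0.0013 -0.0018 -0.0005] 0.124
1.36 [-5.0223 -7.4098 -4.3256] [-0.0013 -0.0022 -0.0003] 0.121
1.396 [-8.5845 -6.9581 18.3427] [ 0.0005 -0.0024  0.0028] 0.12
1.42 [-6.7918 -6.3244 27.4753] [ 0.0028 -0.0023  0.0044] 0.127
t 27.6833 p [0.4713 0.0842 0.1527] F [-6.7918 -6.3244 27.4753]
```

View pics/g.png

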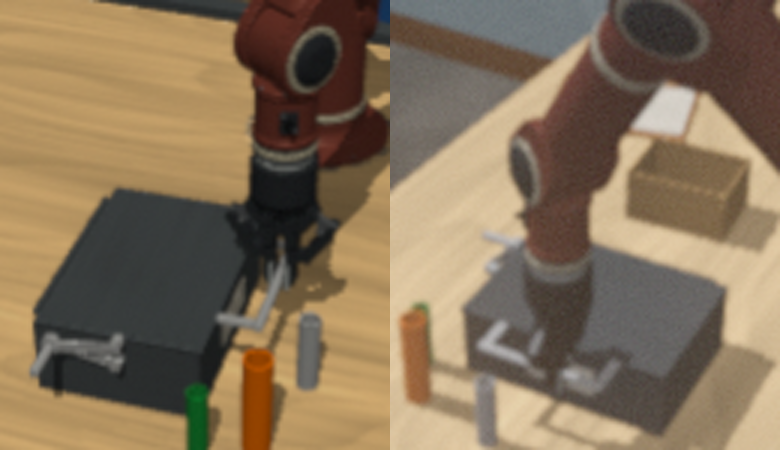

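The lid lies on the rim, and 27 N upward at the bar shows it is seated. Release, withdraw and check.

```bash
python3 - <<'E'
from h import *
arm.line_to(bp(1.40),.03);arm.pause(.3);st()
arm.move_gripper(.45);st()
p=arm.read_tool_pos();arm.line_to(p+[0,0,.12],.12);arm.line_to(p+[-.0,.05,.25],.2);st()
arm.pause(.5)
i=snapshot("scene");cv2.imwrite("pics/sc6.png",i);print("lid/bar change",cv2.absdiff(i,cv2.imread("pics/sc5.png"))[185:255,190:262].mean())
cv2.imwrite("pics/h.png",cv2.resize(i[120:300,180:370],(760,720)[:1]+(600,),interpolation=cv2.INTER_CUBIC))
E
```

```text
t 28.3917 p [0.4712 0.0844 0.1543] F [ 0.1999 -7.8929 -1.6433]
t 28.775 p [0.4691 0.0875 0.1533] F [-0.9209 -0.1588  0.3677]
t 30.775 p [0.4685 0.1371 0.4022] F [ 0.8428 -0.5984  0.2296]
lid/bar change 1.0827380952380952
```

View pics/h.png

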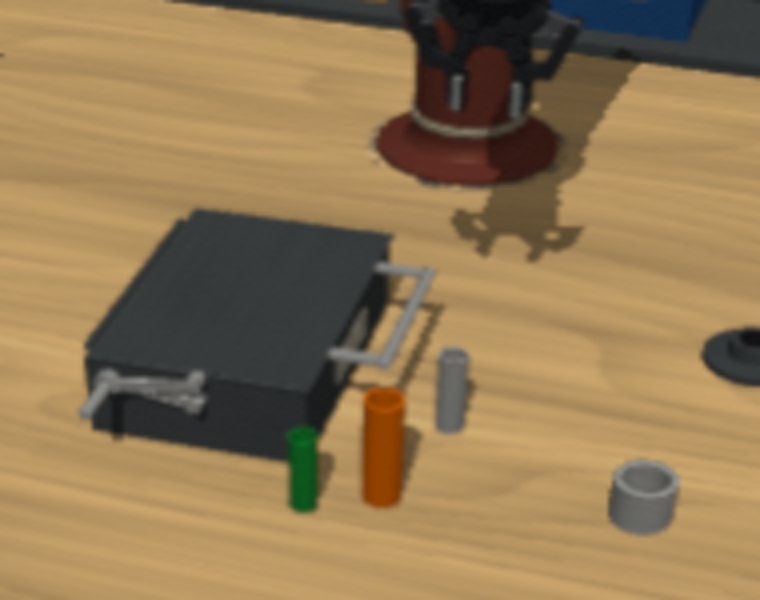

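The lid is flat on the chest at (240,300), the bar at (405,315) is free, the coupling and flange stand where they were, and the arm is clear. Handing in.

```bash
python3 -c "
from station import ticket
print(ticket.finish_job())"
```

```text
the job is handed in; nothing more can be done
None
```

The nipple is tipped over inside the chest, the stay is broken, and the lid was lowered shut and released with the bystanders undisturbed; I handed the job in at about 31 s, and no verdict came back.

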